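# Sweep the used ring cutters into the wash-up tray

## Task

Sweep the three steel ring cutters across the counter into the green-floored wash-up tray through its open side, so that each stands wholly inside and none sticks out. Only push them along the counter with the fingers: never pick up, lift or tip them. Leave the piping nozzles, tape roll, small bowl and thermometer where they are, and finish with the hand clear.

Things in the scene. Friction and masses are not known exactly. Their poses are not given: they have to be found in the camera images.
- tray: Three-sided aluminium tray, green floor, fixed to the counter. Inside 240 mm (its x) by 180 mm (its y); walls 5 mm thick, 29 mm high. Its -y side is wholly open, no sill: the floor is flush with the counter. There the side walls flare out 24 mm further. Origin: centre of the floor; y -90 mm is the mouth (front edge of the green floor), y +90 mm the back wall; z up. Feet reach 34 mm outside the side walls.
- cutter_large: Loose steel ring cutter: an upright hollow ring open at top and bottom, 67 mm outside diameter, 28 mm high, wall about 2 to 4 mm, standing on the counter. Origin: centre of its underside, on the ring's axis; z up. Slides easily (about 50 g).
- cutter_small_a: Loose steel ring cutter: an upright hollow ring open at top and bottom, 53 mm outside diameter, 26 mm high, wall about 2 to 4 mm, standing on the counter. Origin: centre of its underside, on the ring's axis; z up. Slides easily (about 40 g).
- cutter_small_b: Loose steel ring cutter: an upright hollow ring open at top and bottom, 53 mm outside diameter, 26 mm high, wall about 2 to 4 mm, standing on the counter. Origin: centre of its underside, on the ring's axis; z up. Slides easily (about 40 g). The two small ones look alike.
- nozzle_small: Bystander: steel piping nozzle, a cone 27 mm wide at the foot and 36 mm high, standing loose. Origin: centre of its underside.
- nozzle_large: Bystander: steel piping nozzle, a cone 30 mm wide at the foot and 40 mm high, standing loose. Origin: centre of its underside.
- tape: Bystander: roll of beige tape lying flat, 96 mm across, 25 mm high, loose. Origin: centre of its underside.
- small_bowl: Bystander: small steel bowl with chocolate drops, 117 mm across, 45 mm high, loose. Origin: centre of its underside.
- thermometer: Bystander: red probe thermometer lying flat, 132 x 47 x 17 mm (long along its x), loose. Origin: centre of its underside.
There are look-alikes about, which are no part of the job. Leave any red look-alike of the cutter_small_b alone. What is shaped like the cutter_small_a but purple is not meant.

How it is judged:
At the end, for the whole second after the job is handed in: All three ring cutters stand upright and at rest on the tray's floor within its side and back walls, and no edge sticks out past the front edge of the green floor by more than 4 mm; the two nozzles, tape roll, small bowl and thermometer are within 20 mm of where they stood (y of cutter_large in the frame of tray between -0.06 and 0.09 m and x of cutter_large in the frame of tray between -0.12 and 0.12 m and height (world z) of each of cutter_large, cutter_small_a, cutter_small_b below 0.008 m and angle between each of cutter_large, cutter_small_a, cutter_small_b's own z axis and vertical below 0.15 rad and linear speed of each of cutter_large, cutter_small_a, cutter_small_b below 0.02 m/s and y of cutter_small_a in the frame of tray between -0.0675 and 0.09 m and x of cutter_small_a in the frame of tray between -0.12 and 0.12 m and y of cutter_small_b in the frame of tray between -0.0675 and 0.09 m and x of cutter_small_b in the frame of tray between -0.12 and 0.12 m and distance of each of nozzle_small, nozzle_large, tape, small_bowl, thermometer from where it was at the start of the episode below 0.02 m); the robot touches nothing.
It fails at once if a ring cutter is lifted off the counter or tipped over (height (world z) of any of cutter_large, cutter_small_a, cutter_small_b above 0.015 m or angle between any of cutter_large, cutter_small_a, cutter_small_b's own z axis and vertical above 0.5 rad).
It fails at once if a nozzle, the tape roll, the small bowl or the thermometer is moved more than 20 mm or knocked over (distance of any of nozzle_small, nozzle_large, tape, small_bowl, thermometer from where it was at the start of the episode above 0.02 m or angle between any of nozzle_small, nozzle_large, tape, small_bowl, thermometer's own z axis and vertical above 0.5 rad).
It also fails if it takes over 67 s, if anything falls off the work surface, if the arm or the gripper's body presses on something with over 40 N, if the wrist force passes 120 N, or if a joint passes its speed limit or range.

## Robot

A 7-joint arm with a two-finger parallel gripper is mounted at the origin on a cart in front of the work surface, level with it; the furniture and walls round the work are solid. World frame = base frame: x ahead of the robot, y to its left, z up, the work surface at z = 0. Lengths are in m, angles in rad, forces in N, time in s.
With the tool pointing down it reaches from about 0.425 to 0.875 m from the base axis. Payload 8.4 kg.
Tool frame: the origin (TCP) lies at the very end of the fingers, on their centre line; the grasp point (between the pads) lies 19 mm behind it; z points along the fingers, y is the line along which they close (so a half turn about z gives the same grasp; the last joint's range is limited). The gripper opens to 87 mm and grips with 3 to 60 N. Pads are 19 mm wide; open, the fingers measure 117 mm over their backs; the gripper's body (75 mm by 190 mm) begins 51 mm behind the grasp point.
Start: joints at [1.158, 0.333, 0.04, 1.465, -0.013, 1.343, -0.059], TCP at [0.201, -0.618, 0.223] pointing down, gripper open.
Joint ranges: [-2.58, 2.58], [-0.38, 2.09], [-1.3, 1.39], [0.25, 2.4], [-1.5, 4.64], [0.08, 2.09], [-2.65, 2.65]. Speed limits (rad/s): [2.22, 2.22, 2.79, 2.79, 3.14, 3.14, 3.14].

## Interface

Orientations are given as a unit quaternion [w, x, y, z].
In Python, from bench import sensors, eyes, ticket gives the robot as it stands.
- The arm moves only by the shell command python3 -m pendant 'ROWS' [OPENING] [FORCE]. ROWS is JSON, a list of rows, each an object with "slide": the shift along the tool's x, y, z each as a share of 250 mm, from -1 to 1, a list of three; "twist": the turn, a rotation vector about the tool's x, y, z each as a share of pi rad, from -1 to 1, a list of three. In form: [{"slide": [tx, ty, tz], "twist": [ax, ay, az]}, ...]. A call has 1 to 12 rows; each row is the pose to reach, as a shift and turn from the pose commanded when the call began, along the tool's axes at that moment, turning the shorter way round; what a row does not reach only later rows make up. A row lasts 1/12 s, in which the tool goes at most 41.7 mm and 7.16 degrees, less where a joint would pass 70% of its speed; a pose out of reach is approached as far as the arm can. A call with a number of a shift or a turn outside -1 to 1 is refused whole. A call with a gripper value outside its range is refused whole. OPENING is the opening, from -1 (shut) to 1 (fully open), set as the call begins (- or left out, the last holds). The fingers move at their own pace and stop on an object; FORCE is the grip in N (left out, the last holds). Time passes only in rows, so rows that repeat a pose let the fingers close. It gives the time, the measured TCP pose, the force, the opening and the grip force at its end, in the units of the state.
- sensors.observe(): the state, without advancing time (a new reading comes with each control period).
- eyes.camera(name): name is "side" or "top" or "wrist"; returns the picture (384x512x3 uint8, red, green, blue); there is no depth.
- eyes.camera_model(name): a dict with "fx", "fy", "cx", "cy" (pixels), "rvec" (rotation vector, rad) and "tvec" (3), from world to camera coordinates, as OpenCV has them; the wrist camera has in their place "hand_eye" (4x4, takes a point from camera to tool coordinates, whose origin is the TCP and whose axes are the flange's). Camera axes: x right, y down, z forward; pixel columns grow to the right and rows downward; lengths in m; the calibration is good to about 2 mm. A picture is of the moment at which its call begins: read the wrist's pose just before it. camera_model takes no time and is no camera call.
- ticket.sign_off(): hands the job in; it is judged then, once.
The state is a dict: "time": time; "q": joint angles; "joint_velocities": joint speeds; "joint_efforts": joint torques, N m; "tool_pos": TCP position; "tcp_rot": TCP orientation; "wrist_force": force on the tool from outside, world axes, zero at the start; "torque": the same for the moment, N m; "gripper_width": finger opening in m; "finger_force": force on a finger pad.
Only numpy, scipy, OpenCV 4.12 (cv2) and the standard library are available. Lean on these libraries where they do the work, as an engineer would, in place of code of your own. Each camera call takes 0.05 s, during which the arm holds its last target. There are 200 camera calls.

## Working session

There is one attempt and no reset: what is moved stays moved. The work goes in short steps, Python scripts to look and compute and a shell command to move; the robot and the scene stay as the last step left them, time stands still between calls to the robot, and variables do not carry over. Pictures are saved under pics/ and viewed, at most 10 in all, crops included, and the job is handed in when it is done.

```bash
mkdir -p pics; python3 - <<'E'
from bench import sensors, eyes
import cv2,numpy as np
s=sensors.observe();print(s['time'],s['tool_pos'],s['tcp_rot'],s['gripper_width'])
for n in('top','side'):
    cv2.imwrite(f'pics/{n}0.png',cv2.resize(eyes.camera(n)[:,:,::-1],(800,600)))
    m=eyes.camera_model(n);print(n,m)
    R=cv2.Rodrigues(np.array(m['rvec']))[0];print(-R.T@np.array(m['tvec']))
E
```

```text
0.0 [ 0.20045437 -0.61782018  0.22166462] [-7.91274586e-04  9.87720231e-01  1.56230886e-01 -1.73077212e-04] 0.08696600485422704
top {'fx': 404.40999104918757, 'fy': 404.40999104918757, 'cx': 257.52664026897037, 'cy': 184.67502228158045, 'rvec': array([ 2.12096087, -2.10445802,  0.20625921]), 'tvec': array([-0.02603115,  0.51856638,  1.0801368 ])}
[ 0.29263224 -0.03014262  1.16178398]
side {'fx': 365.5220339013003, 'fy': 365.5220339013003, 'cx': 255.8288008703052, 'cy': 187.35572106401216, 'rvec': array([ 2.04516382e+00, -5.19093691e-04,  2.19615229e-02]), 'tvec': array([-0.522162  ,  0.01888115,  0.96267775])}
[ 0.50662478 -0.85282954  0.46451178]
```

View pics/top0.png

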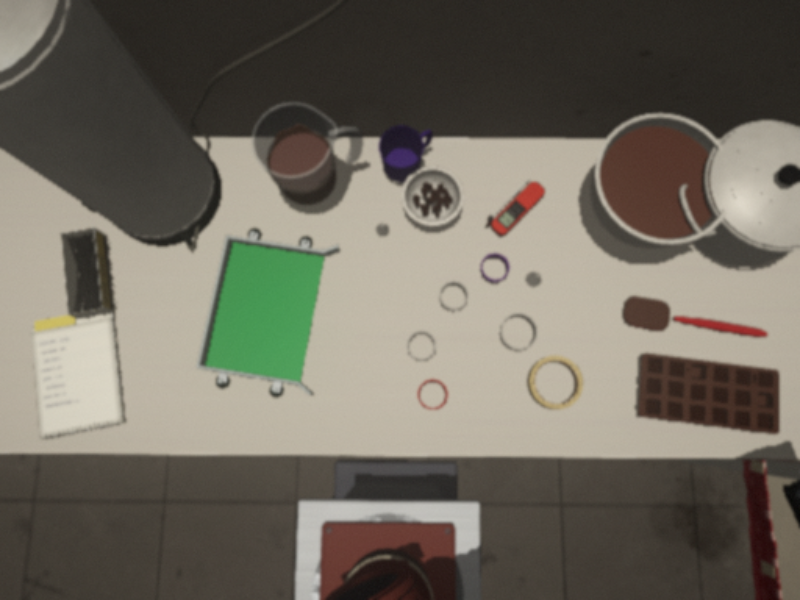

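View pics/side0.png

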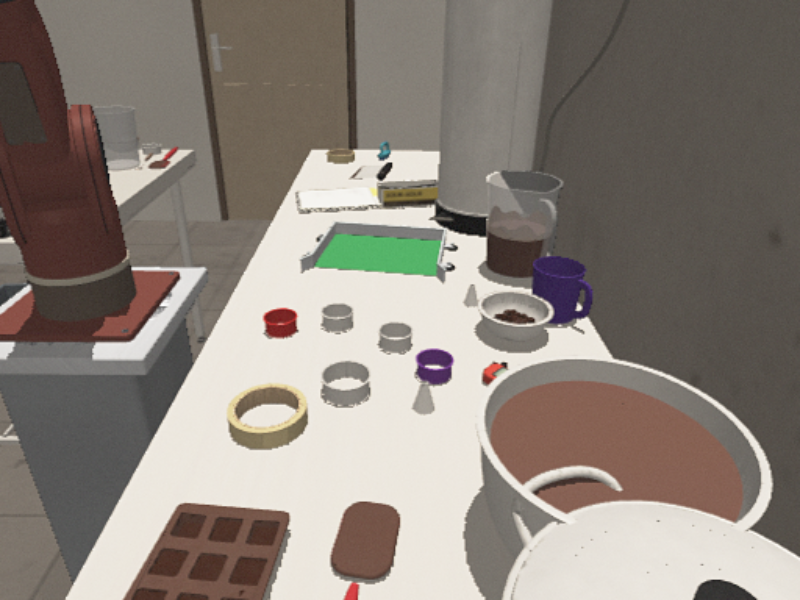

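The top view (800x600) shows the tray with its mouth facing right (−y). The small cutters are at (453,296) and (421,346), the large one at (518,332). The red ring is at (432,394), the purple at (494,267), the nozzles at (382,230) and (533,279), and the tape at (554,382). The side view agrees.

```bash
cat > h.py <<'E'
from bench import sensors, eyes
import cv2,numpy as np
def ray(n,u,v,z):
    m=eyes.camera_model(n);R=cv2.Rodrigues(np.array(m['rvec']))[0];c=-R.T@np.array(m['tvec'])
    d=R.T@np.array([(u-m['cx'])/m['fx'],(v-m['cy'])/m['fy'],1]);return (c+d*(z-c[2])/d[2])[:2].round(4)
def green(im):
    h=cv2.cvtColor(im,cv2.COLOR_RGB2HSV);g=cv2.inRange(h,(45,100,60),(80,255,255))
    c=max(cv2.findContours(g,0,2)[0],key=cv2.contourArea);return c
E
python3 - <<'E'
from h import *
k=.64
for n,u,v,z in [('A',453,296,.02),('B',421,346,.02),('L',518,332,.02),('red',432,394,.02),('purple',494,267,.02),('nozS',382,230,.02),('nozL',533,279,.02),('tape',554,382,.02),('bowl',433,198,.04),('thermEnd',493,232,.015),('flareTop',338,250,.029),('flareBot',312,393,.029),('foot',277,389,0.01),('mug',402,155,.05)]:
    print(n,ray('top',u*k,v*k,z))
im=eyes.camera('top');c=green(im)
b=cv2.approxPolyDP(cv2.convexHull(c),6,True)[:,0]
for p in b: print('tray',p,ray('top',*p,0))
E
```

```text
A [ 0.512  -0.1149]
B [ 0.4194 -0.0563]
L [ 0.4463 -0.2325]
red [ 0.3338 -0.0762]
purple [ 0.5674 -0.1914]
nozS [0.6374 0.0175]
nozL [ 0.5451 -0.2629]
tape [ 0.3568 -0.2942]
bowl [ 0.6941 -0.0776]
thermEnd [ 0.6364 -0.1916]
flareTop [0.5956 0.0982]
flareBot [0.3335 0.1367]
foot [0.3408 0.203 ]
mug [ 0.775  -0.0191]
tray [149 155] [0.6173 0.3027]
tray [206 164] [0.5909 0.1317]
tray [191 242] [0.3612 0.1668]
tray [132 233] [0.3854 0.3371]
```

```bash
python3 -m pendant '[{"slide":[0.86,-0.66,0.0],"twist":[0,0,-0.4]},{"slide":[0.86,-0.66,0.0],"twist":[0,0,-0.4]},{"slide":[0.86,-0.66,0.0],"twist":[0,0,-0.4]},{"slide":[0.86,-0.66,0.0],"twist":[0,0,-0.4]},{"slide":[0.86,-0.66,0.0],"twist":[0,0,-0.4]},{"slide":[0.86,-0.66,0.0],"twist":[0,0,-0.4]},{"slide":[0.86,-0.66,0.0],"twist":[0,0,-0.4]},{"slide":[0.86,-0.66,0.0],"twist":[0,0,-0.4]},{"slide":[0.86,-0.66,0.0],"twist":[0,0,-0.4]},{"slide":[0.86,-0.66,0.0],"twist":[0,0,-0.4]},{"slide":[0.86,-0.66,0.0],"twist":[0,0,-0.4]},{"slide":[0.86,-0.66,0.0],"twist":[0,0,-0.4]}]' -0.31
```

```text
time: 1.15
tool_pos: [0.3541, -0.3949, 0.2224]
tcp_rot: [-0.0, 0.708, 0.706, 0.0]
wrist_force: [0.6, -0.5, -0.2]
gripper_width: 0.0305
finger_force: 0.0
```

```bash
python3 -m pendant '[{"slide":[0.92,0.61,0.2],"twist":[0,0,0]},{"slide":[0.92,0.61,0.2],"twist":[0,0,0]},{"slide":[0.92,0.61,0.2],"twist":[0,0,0]},{"slide":[0.92,0.61,0.2],"twist":[0,0,0]},{"slide":[0.92,0.61,0.2],"twist":[0,0,0]},{"slide":[0.92,0.61,0.2],"twist":[0,0,0]},{"slide":[0.92,0.61,0.2],"twist":[0,0,0]},{"slide":[0.92,0.61,0.2],"twist":[0,0,0]},{"slide":[0.92,0.61,0.2],"twist":[0,0,0]},{"slide":[0.92,0.61,0.2],"twist":[0,0,0]}]'; python3 - <<'E'
from h import *
s=sensors.observe();print(s['tool_pos'],eyes.camera_model('wrist'))
cv2.imwrite('pics/w1.png',cv2.resize(eyes.camera('wrist')[:,:,::-1],(800,600)))
E
```

```text
time: 1.98
tool_pos: [0.5065, -0.1657, 0.1724]
tcp_rot: [-0.0, 0.708, 0.706, -0.0]
wrist_force: [-0.7, -0.5, -0.7]
gripper_width: 0.0299
finger_force: 0.0
[ 0.50647379 -0.16567226  0.17240131] {'fx': 290.52704259955584, 'fy': 290.52704259955584, 'cx': 255.20472905844613, 'cy': 197.01272810476112, 'hand_eye': array([[ 8.00200118e-04, -9.54871421e-01, -2.97018397e-01,
         8.09651341e-02],
       [ 9.99999600e-01,  6.45436989e-04,  6.19121457e-04,
        -8.45336355e-04],
       [-3.99474726e-04, -2.97018774e-01,  9.54871556e-01,
        -1.61458921e-01],
       [ 0.00000000e+00,  0.00000000e+00,  0.00000000e+00,
         1.00000000e+00]])}
```

View pics/w1.png

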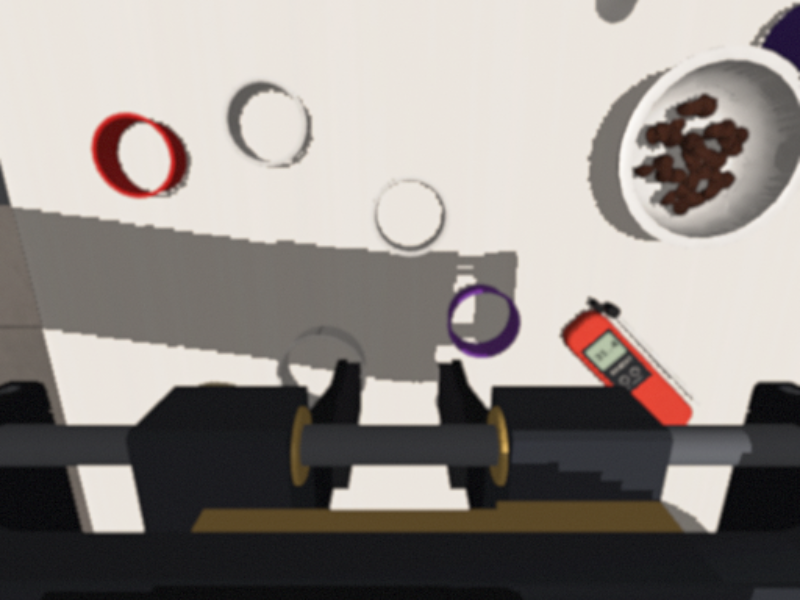

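The wrist view shows ring A at (410,214), B at (270,124), red at (140,154), purple at (483,321), and L at about (322,365), partly hidden by a finger.

```bash
cat >> h.py <<'E'
from scipy.spatial.transform import Rotation as Ro
def wray(u,v,z,p,q):
    m=eyes.camera_model('wrist');H=m['hand_eye'];R=Ro.from_quat(np.roll(q,-1)).as_matrix()
    c=R@H[:3,3]+p;d=R@H[:3,:3]@[(u-m['cx'])/m['fx'],(v-m['cy'])/m['fy'],1]
    return (c+d*(z-c[2])/d[2])[:2].round(4)
E
python3 - <<'E'
from h import *
s=sensors.observe()
for n,u,v in [('A',410,214),('B',270,124),('pur',483,321),('Ltop',325,328),('Lleft',279,365),('Lright',366,365)]:
    print(n,wray(u*.64,v*.64,.024,s['tool_pos'],s['tcp_rot']))
E
```

```text
A [ 0.5133 -0.1158]
B [ 0.4242 -0.0592]
pur [ 0.5663 -0.192 ]
Ltop [ 0.452  -0.1969]
Lleft [ 0.4162 -0.2261]
Lright [ 0.481  -0.2263]
```

```bash
python3 -m pendant '[{"slide":[0.02,0.01,0.3],"twist":[0,0,0]},{"slide":[0.02,0.01,0.45],"twist":[0,0,0]},{"slide":[0.02,0.01,0.6],"twist":[0,0,0]},{"slide":[0.02,0.01,0.66],"twist":[0,0,0]},{"slide":[0.02,0.01,0.66],"twist":[0,0,0]},{"slide":[0.02,0.01,0.66],"twist":[0,0,0]}]' && python3 -m pendant '[{"slide":[0.05,0.01,0],"twist":[0,0,0]},{"slide":[0.10,0.02,0],"twist":[0,0,0]},{"slide":[0.17,0.02,0],"twist":[0,0,0]},{"slide":[0.25,0.03,0],"twist":[0,0,0]},{"slide":[0.33,0.04,0],"twist":[0,0,0]},{"slide":[0.41,0.05,0],"twist":[0,0,0]},{"slide":[0.49,0.05,0],"twist":[0,0,0]},{"slide":[0.57,0.06,0],"twist":[0,0,0]},{"slide":[0.65,0.07,0],"twist":[0,0,0]},{"slide":[0.73,0.08,0],"twist":[0,0,0]},{"slide":[0.81,0.08,0],"twist":[0,0,0]},{"slide":[0.86,0.09,0],"twist":[0,0,0]}]'
```

```text
time: 2.53
tool_pos: [0.5079, -0.1611, 0.0064]
tcp_rot: [-0.001, 0.708, 0.706, -0.001]
wrist_force: [-0.4, -0.1, 0.7]
gripper_width: 0.0306
finger_force: 0.0
time: 3.53
tool_pos: [0.5324, 0.0561, 0.0094]
tcp_rot: [0.001, 0.708, 0.707, 0.001]
wrist_force: [-0.1, 0.3, -0.8]
gripper_width: 0.0295
finger_force: 0.1
```

```bash
python3 -m pendant '[{"slide":[0.06,0.01,0],"twist":[0,0,0]},{"slide":[0.13,0.02,0],"twist":[0,0,0]},{"slide":[0.20,0.04,0],"twist":[0,0,0]},{"slide":[0.27,0.05,0],"twist":[0,0,0]},{"slide":[0.34,0.07,0],"twist":[0,0,0]},{"slide":[0.41,0.09,0],"twist":[0,0,0]},{"slide":[0.48,0.11,0],"twist":[0,0,0]},{"slide":[0.54,0.13,0],"twist":[0,0,0]},{"slide":[0.59,0.14,0],"twist":[0,0,0]},{"slide":[0.63,0.14,0],"twist":[0,0,0]},{"slide":[0.66,0.14,0],"twist":[0,0,0]},{"slide":[0.66,0.14,0],"twist":[0,0,0]}]'; python3 - <<'E'
from h import *
cv2.imwrite('pics/t2.png',cv2.resize(eyes.camera('top')[:,:,::-1],(800,600)))
E
```

```text
time: 4.53
tool_pos: [0.5667, 0.2215, 0.0082]
tcp_rot: [-0.0, 0.707, 0.707, 0.0]
wrist_force: [-0.5, 0.5, 0.0]
gripper_width: 0.0303
finger_force: 0.0
```

View pics/t2.png

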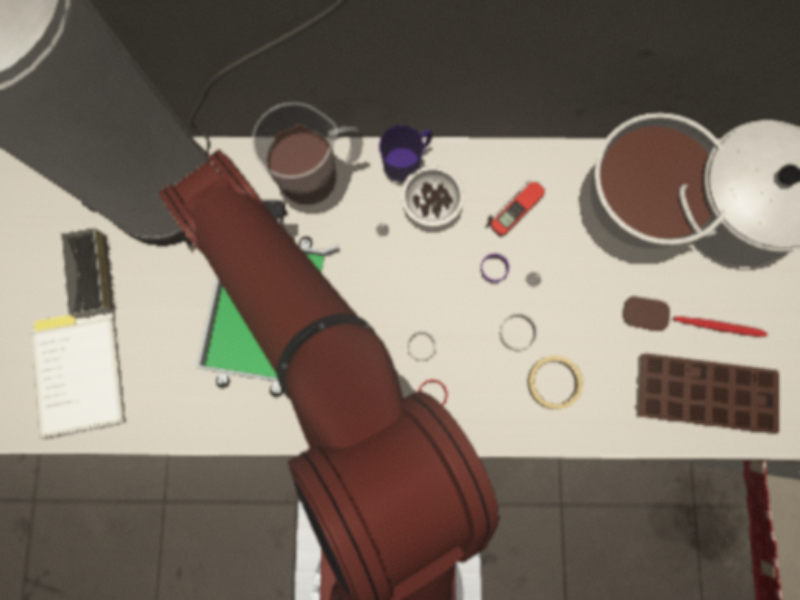

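A has left its place and is under the arm in the tray; everything else in the top view is unmoved. Now for B at (421,346).

```bash
python3 -m pendant '[{"slide":[-0.05,0,0],"twist":[0,0,0]},{"slide":[-0.05,0,-0.15],"twist":[0,0,0]},{"slide":[-0.05,0,-0.3],"twist":[0,0,0]},{"slide":[-0.1,-0.05,-0.45],"twist":[0,0,0]},{"slide":[-1,-0.5,-0.45],"twist":[0,0,0]},{"slide":[-1,-0.5,-0.45],"twist":[0,0,0]},{"slide":[-1,-0.5,-0.45],"twist":[0,0,0]},{"slide":[-1,-0.5,-0.45],"twist":[0,0,0]},{"slide":[-1,-0.5,-0.45],"twist":[0,0,0]},{"slide":[-1,-0.5,-0.45],"twist":[0,0,0]},{"slide":[-1,-0.5,-0.45],"twist":[0,0,0]},{"slide":[-1,-0.5,-0.45],"twist":[0,0,0]}]'; python3 - <<'E'
from h import *
s=sensors.observe();print(s['tool_pos'])
cv2.imwrite('pics/w3.png',cv2.resize(eyes.camera('wrist')[:,:,::-1],(800,600)))
E
```

```text
time: 5.58
tool_pos: [0.4401, -0.0341, 0.1201]
tcp_rot: [0.0, 0.71, 0.704, -0.001]
wrist_force: [-0.4, 0.9, -0.1]
gripper_width: 0.0299
finger_force: 0.0
[ 0.44010859 -0.03409287  0.12007026]
```

View pics/w3.png

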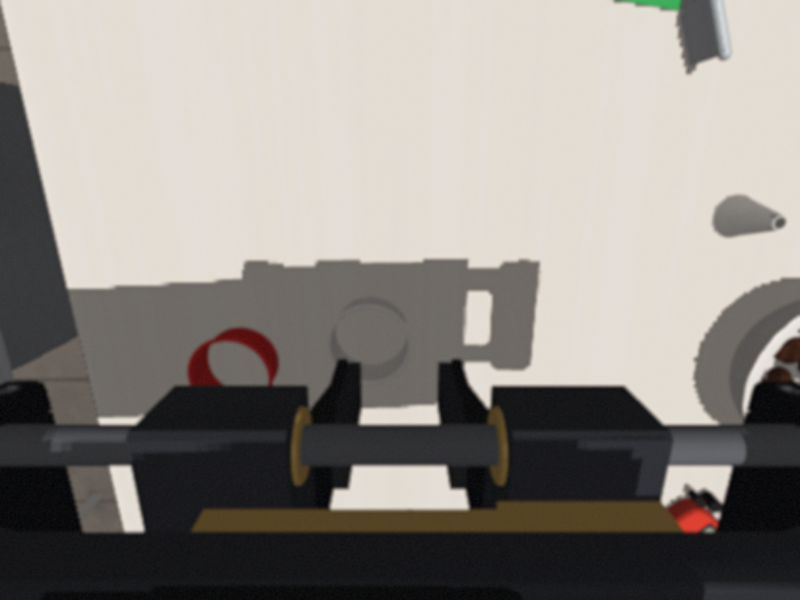

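The wrist view shows B at (371,337) and red at (233,360), where they were measured before. Moving behind B.

```bash
python3 -m pendant '[{"slide":[-0.29,-0.08,0],"twist":[0,0,0]},{"slide":[-0.29,-0.08,0],"twist":[0,0,0]},{"slide":[-0.29,-0.08,0.1],"twist":[0,0,0]},{"slide":[-0.29,-0.08,0.2],"twist":[0,0,0]},{"slide":[-0.29,-0.08,0.2],"twist":[0,0,0]}]'; python3 - <<'E'
from h import *
s=sensors.observe()
im=eyes.camera('wrist')
from h import wray
print(wray(371*.64,337*.64,.024,np.array([.4401,-.0341,.1201]),s['tcp_rot']))
E
```

```text
time: 6.05
tool_pos: [0.4194, -0.1017, 0.0665]
tcp_rot: [-0.003, 0.707, 0.707, -0.001]
wrist_force: [-1.3, 1.2, 0.2]
gripper_width: 0.0299
finger_force: 0.0
[ 0.4221 -0.0516]
```

```bash
python3 -m pendant '[{"slide":[0,0,0.12],"twist":[0,0,0]},{"slide":[0,0,0.2],"twist":[0,0,0]},{"slide":[0,0,0.235],"twist":[0,0,0]},{"slide":[0,0,0.235],"twist":[0,0,0]}]' && python3 -m pendant '[{"slide":[0.05,0.01,0],"twist":[0,0,0]},{"slide":[0.10,0.02,0],"twist":[0,0,0]},{"slide":[0.17,0.03,0],"twist":[0,0,0]},{"slide":[0.25,0.04,0],"twist":[0,0,0]},{"slide":[0.33,0.05,0],"twist":[0,0,0]},{"slide":[0.41,0.05,0],"twist":[0,0,0]},{"slide":[0.49,0.06,0],"twist":[0,0,0]},{"slide":[0.57,0.06,0],"twist":[0,0,0]},{"slide":[0.65,0.06,0],"twist":[0,0,0]},{"slide":[0.73,0.06,0],"twist":[0,0,0]},{"slide":[0.81,0.06,0],"twist":[0,0,0]},{"slide":[0.87,0.06,0],"twist":[0,0,0]}]'
```

```text
time: 6.43
tool_pos: [0.4214, -0.1016, 0.0107]
tcp_rot: [-0.001, 0.707, 0.707, -0.0]
wrist_force: [-0.5, -0.2, 0.2]
gripper_width: 0.0299
finger_force: 0.0
time: 7.43
tool_pos: [0.4381, 0.1174, 0.0134]
tcp_rot: [0.001, 0.707, 0.708, 0.001]
wrist_force: [-0.2, -0.2, -0.0]
gripper_width: 0.0298
finger_force: 0.1
```

```bash
python3 -m pendant '[{"slide":[0.06,0,0.01],"twist":[0,0,0]},{"slide":[0.13,-0.01,0.01],"twist":[0,0,0]},{"slide":[0.20,-0.01,0.01],"twist":[0,0,0]},{"slide":[0.27,-0.02,0.01],"twist":[0,0,0]},{"slide":[0.34,-0.02,0.01],"twist":[0,0,0]},{"slide":[0.40,-0.03,0.01],"twist":[0,0,0]},{"slide":[0.45,-0.03,0.01],"twist":[0,0,0]},{"slide":[0.48,-0.03,0.01],"twist":[0,0,0]},{"slide":[0.5,-0.03,0.01],"twist":[0,0,0]},{"slide":[0.5,-0.03,0.01],"twist":[0,0,0]}]' && python3 -m pendant '[{"slide":[-0.05,0,0],"twist":[0,0,0]},{"slide":[-0.05,0,-0.15],"twist":[0,0,0]},{"slide":[-0.05,0,-0.3],"twist":[0,0,0]},{"slide":[-0.1,0,-0.45],"twist":[0,0,0]},{"slide":[-1,0.05,-0.45],"twist":[0,0,0]},{"slide":[-1,0.05,-0.45],"twist":[0,0,0]},{"slide":[-1,0.05,-0.45],"twist":[0,0,0]},{"slide":[-1,0.05,-0.45],"twist":[0,0,0]},{"slide":[-1,0.05,-0.45],"twist":[0,0,0]},{"slide":[-1,0.05,-0.45],"twist":[0,0,0]},{"slide":[-1,0.05,-0.45],"twist":[0,0,0]},{"slide":[-1,0.05,-0.45],"twist":[0,0,0]}]'
```

```text
time: 8.27
tool_pos: [0.43, 0.2412, 0.0098]
tcp_rot: [0.0, 0.707, 0.707, 0.001]
wrist_force: [0.7, 0.4, 0.2]
gripper_width: 0.0301
finger_force: 0.0
time: 9.27
tool_pos: [0.4417, -0.0113, 0.1216]
tcp_rot: [0.0, 0.708, 0.706, 0.0]
wrist_force: [-0.1, -0.1, -0.1]
gripper_width: 0.0298
finger_force: 0.0
```

```bash
python3 -m pendant '[{"slide":[-1,0.04,0],"twist":[0,0,0]},{"slide":[-1,0.04,0],"twist":[0,0,0]},{"slide":[-1,0.04,0],"twist":[0,0,0]},{"slide":[-1,0.04,0],"twist":[0,0,0]},{"slide":[-1,0.04,0],"twist":[0,0,0]},{"slide":[-1,0.04,0],"twist":[0,0,0]},{"slide":[-1,0.04,0],"twist":[0,0,0]},{"slide":[-1,0.04,0],"twist":[0,0,0]},{"slide":[-1,0.04,0],"twist":[0,0,0]}]'; python3 - <<'E'
from h import *
a=eyes.camera('top')[130:280,100:400,::-1];b=eyes.camera('wrist')[:,:,::-1]
a=cv2.resize(a,(600,300));b=cv2.resize(b,(400,300))
c=np.zeros((600,600,3),np.uint8);c[:300]=a;c[300:,:400]=b;cv2.imwrite('pics/t4.png',c)
E
```

```text
time: 10.02
tool_pos: [0.4523, -0.2583, 0.1212]
tcp_rot: [-0.0, 0.707, 0.707, 0.0]
wrist_force: [0.2, 0.2, -0.9]
gripper_width: 0.0302
finger_force: 0.0
```

View pics/t4.png

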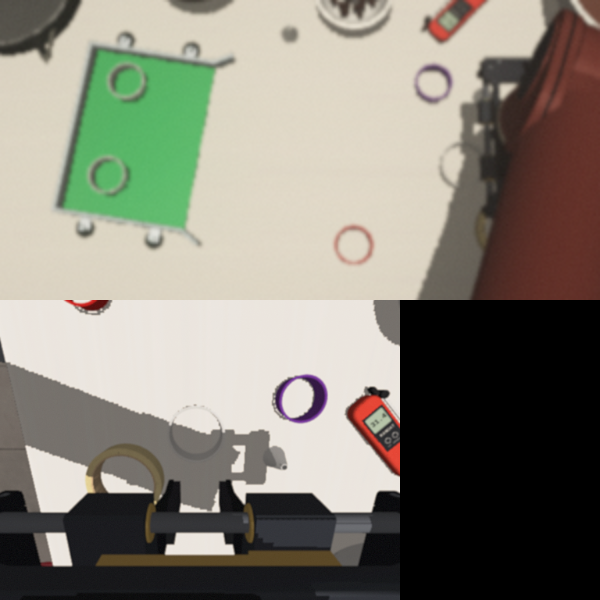

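The crop shows A at (127,82) and B at (108,175), both well inside the tray. L is at (195,432) in the wrist inset, ahead of the fingers, with the tape to the left and the nozzle to the right.

```bash
python3 - <<'E'
from h import *
s=sensors.observe();p,q=s['tool_pos'],s['tcp_rot']
yx=np.array([.148,.989]);xx=np.array([.989,-.148])
for u,v in[(127,82),(108,175)]:
    w=ray('top',100+u/2,130+v/2,.02);d=w-[.489,.235];print(w,d@xx,d@yx)
for n,u,v,z in[('L',195,432,.026),('tapeR',163,478,.025),('nozfoot',267,458,.01)]: print(n,wray(u*1.28,(v-300)*1.28,z,p,q))
E
```

```text
[0.5639 0.2518] 0.07158969999999996 0.02770040000000003
[0.4281 0.2713] -0.06560250000000001 0.026887499999999998
L [ 0.4466 -0.2303]
tapeR [ 0.4071 -0.2881]
nozfoot [ 0.5374 -0.2668]
```

```bash
python3 -m pendant '[{"slide":[-0.1,0,0],"twist":[0,0,0]},{"slide":[-0.1,0,0.1],"twist":[0,0,0]},{"slide":[-0.1,0,0.22],"twist":[0,0,0]},{"slide":[-0.1,0,0.34],"twist":[0,0,0]},{"slide":[-0.1,0,0.42],"twist":[0,0,0]},{"slide":[-0.1,0,0.45],"twist":[0,0,0]},{"slide":[-0.1,0,0.45],"twist":[0,0,0]}]' && python3 -m pendant '[{"slide":[0.05,0,0],"twist":[0,0,0]},{"slide":[0.10,0,0],"twist":[0,0,0]},{"slide":[0.17,0.01,0],"twist":[0,0,0]},{"slide":[0.25,0.01,0],"twist":[0,0,0]},{"slide":[0.33,0.02,0],"twist":[0,0,0]},{"slide":[0.41,0.02,0],"twist":[0,0,0]},{"slide":[0.49,0.03,0],"twist":[0,0,0]},{"slide":[0.57,0.04,0],"twist":[0,0,0]},{"slide":[0.65,0.05,0],"twist":[0,0,0]},{"slide":[0.73,0.06,0],"twist":[0,0,0]},{"slide":[0.81,0.07,0],"twist":[0,0,0]},{"slide":[0.87,0.08,0],"twist":[0,0,0]}]'
```

```text
time: 10.7
tool_pos: [0.4511, -0.2829, 0.0074]
tcp_rot: [-0.002, 0.706, 0.708, -0.0]
wrist_force: [-0.7, 0.3, 0.4]
gripper_width: 0.0299
finger_force: 0.0
time: 11.7
tool_pos: [0.4725, -0.0644, 0.0105]
tcp_rot: [0.001, 0.706, 0.708, 0.001]
wrist_force: [0.1, 0.1, -0.0]
gripper_width: 0.0299
finger_force: 0.2
```

```bash
python3 -m pendant '[{"slide":[0.05,0,0],"twist":[0,0,0]},{"slide":[0.12,0.01,0],"twist":[0,0,0]},{"slide":[0.20,0.01,0],"twist":[0,0,0]},{"slide":[0.28,0.02,0],"twist":[0,0,0]},{"slide":[0.36,0.02,0],"twist":[0,0,0]},{"slide":[0.44,0.03,0],"twist":[0,0,0]},{"slide":[0.52,0.04,0],"twist":[0,0,0]},{"slide":[0.60,0.04,0],"twist":[0,0,0]},{"slide":[0.68,0.05,0],"twist":[0,0,0]},{"slide":[0.76,0.06,0],"twist":[0,0,0]},{"slide":[0.83,0.07,0],"twist":[0,0,0]},{"slide":[0.88,0.07,0],"twist":[0,0,0]}]' && python3 -m pendant '[{"slide":[0.04,0,0],"twist":[0,0,0]},{"slide":[0.08,0,0],"twist":[0,0,0]},{"slide":[0.11,0,0],"twist":[0,0,0]},{"slide":[0.13,0,0],"twist":[0,0,0]},{"slide":[0.13,0,0],"twist":[0,0,0]}]' && python3 -m pendant '[{"slide":[-0.05,0,0],"twist":[0,0,0]},{"slide":[-0.05,0,-0.15],"twist":[0,0,0]},{"slide":[-0.05,0,-0.3],"twist":[0,0,0]},{"slide":[-0.1,0,-0.45],"twist":[0,0,0]},{"slide":[-1,0,-0.6],"twist":[0,0,0]},{"slide":[-1,0,-0.6],"twist":[0,0,0]},{"slide":[-1,0,-0.6],"twist":[0,0,0]},{"slide":[-1,0,-0.6],"twist":[0,0,0]},{"slide":[-1,0,-0.6],"twist":[0,0,0]},{"slide":[-1,0,-0.6],"twist":[0,0,0]},{"slide":[-1,0,-0.6],"twist":[0,0,0]},{"slide":[-1,0,-0.6],"twist":[0,0,0]}]' && python3 -m pendant '[{"slide":[-0.6,0,0],"twist":[0,0,0]},{"slide":[-0.6,0,0],"twist":[0,0,0]},{"slide":[-0.6,0,0],"twist":[0,0,0]},{"slide":[-0.6,0,0],"twist":[0,0,0]},{"slide":[-0.6,0,0],"twist":[0,0,0]},{"slide":[-0.6,0,0],"twist":[0,0,0]}]'; python3 - <<'E'
from h import *
cv2.imwrite('pics/t5.png',cv2.resize(eyes.camera('top')[:,:,::-1],(800,600)))
E
```

```text
time: 12.7
tool_pos: [0.4897, 0.156, 0.0107]
tcp_rot: [0.001, 0.706, 0.708, 0.001]
wrist_force: [0.1, 0.1, 0.1]
gripper_width: 0.0302
finger_force: 0.1
time: 13.12
tool_pos: [0.4893, 0.1862, 0.0091]
tcp_rot: [-0.0, 0.707, 0.707, 0.0]
wrist_force: [0.5, 0.0, 0.3]
gripper_width: 0.0299
finger_force: 0.0
time: 14.12
tool_pos: [0.489, -0.0666, 0.1589]
tcp_rot: [-0.0, 0.709, 0.706, 0.0]
wrist_force: [0.0, 0.5, -0.0]
gripper_width: 0.03
finger_force: 0.0
time: 14.62
tool_pos: [0.4891, -0.215, 0.1582]
tcp_rot: [-0.001, 0.708, 0.706, -0.0]
wrist_force: [0.2, 1.1, 0.7]
gripper_width: 0.0298
finger_force: 0.0
```

View pics/t5.png

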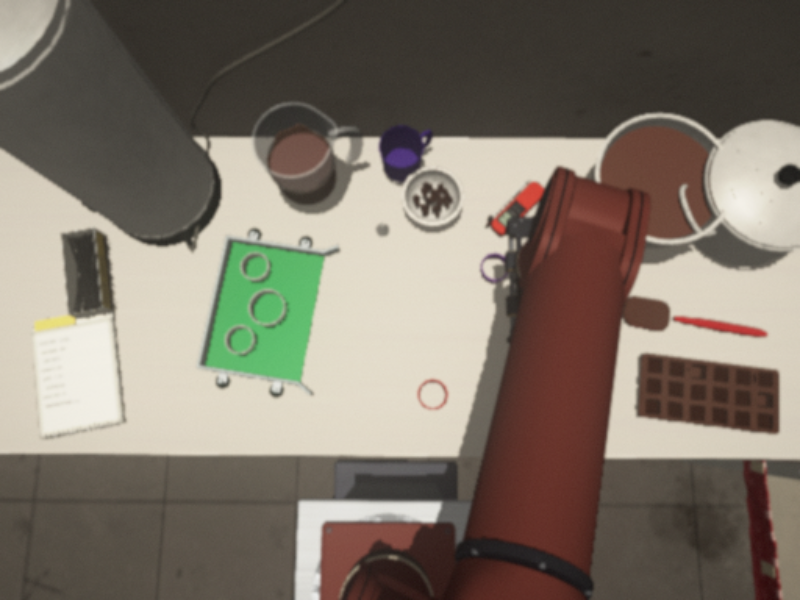

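All three cutters are well inside the tray at (254,266), (267,307) and (240,340). The bystanders in view are unmoved and the hand is clear.

```bash
python3 -c "
from bench import ticket
print(ticket.sign_off())"
```

```text
the job is handed in; nothing more can be done
None
```

All three ring cutters are in the wash-up tray, well inside its front edge, and the hand is clear. The job was handed in at about 15 s. In the last picture the visible bystanders had not moved; the arm hid the tape roll and the large nozzle.

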